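# Set the test-strip colour chart up at its reading slope

### The arm

A 6-joint arm with a two-finger parallel gripper is mounted at the origin on a cart in front of the work surface, level with it; the furniture and walls round the work are solid. World frame = base frame: x ahead of the robot, y to its left, z up, the work surface at z = 0. Lengths are in mm, angles in degrees, forces in N, time in s.
With the tool pointing down it reaches from about 300 to 850 mm from the base axis. Payload 4.2 kg.
Tool frame: the origin (TCP) lies midway between the tips of the shut fingers; the grasp point (between the pads) lies 19 mm behind it (env.hold_point_z is the z of the grasp point in the tool frame, in mm); z points along the fingers, y is the direction in which the jaws open and shut (so a half turn about z gives the same grasp; the last joint's range is limited). The gripper opens to 91 mm and grips with 3 to 60 N. Pads are 32 mm wide; open, the fingers measure 118 mm over their backs; the gripper's body (76 mm by 178 mm) begins 60 mm behind the grasp point.
Start: joints at [70.302, 18.312, 89.639, -0, 72.044, -1.146], TCP at [182.951, 545.135, 213.976] pointing down, gripper open.
Joint ranges: [-177.97, 177.97], [-48.28, 115.42], [12.27, 149.76], [-77.06, 257.06], [2.81, 150.46], [-146.56, 146.56]. Speed limits (degrees/s): [147.25, 147.25, 180, 180, 180, 180].

### API

Orientations are given as [roll, pitch, yaw] about the fixed x, y, z axes, in that order (R = Rz(yaw) Ry(pitch) Rx(roll)).
In Python, from workcell import env, grab_frame, camera_params, spotter gives the robot as it stands. The module is installed in compiled form; this text tells all that it offers.
- The arm moves only by the shell command python3 -m jog 'ROWS' [FORCE]. ROWS is text: rows parted by semicolons, each of 7 numbers parted by spaces: the turn, a rotation vector about the world's x, y, z in units of 5 degrees (1.0 is 5 degrees), then the shift along the world's x, y, z in units of 25 mm (1.0 is 25 mm), then the opening, from 0 (shut) to 1 (fully open). A call has 1 to 5 rows; each row is the pose to reach, as a shift and turn from the pose commanded when the call began; what a row does not reach only later rows make up. A row lasts 1/8 s, in which the tool goes at most 62.5 mm and 10.7 degrees, less where a joint would pass 70% of its speed; a pose out of reach is approached as far as the arm can. A call with a gripper value outside its range is refused whole. The fingers move at their own pace and stop on an object; FORCE is the grip in N (left out, the last holds). Time passes only in rows, so rows that repeat a pose let the fingers close. It gives the time, the measured TCP pose, the force and the opening at its end, in the units of the state.
- env.state(): the state, without advancing time (a new reading comes with each control period).
- grab_frame(name): name is "scene" or "top" or "wrist"; returns the picture (400x640x3 uint8, red, green, blue); there is no depth.
- camera_params(name): a dict with "K" (3x3 intrinsics, pixels), "rvec" (rotation vector, rad) and "tvec" (3), from world to camera coordinates, as OpenCV has them. Camera axes: x right, y down, z forward; pixel columns grow to the right and rows downward; lengths in mm; the calibration is good to about 2 mm. A picture is of the moment at which its call begins: read the wrist's pose just before it. camera_params takes no time and is no camera call; for the wrist camera it gives the pose at the moment of the call.
- env.job_done(): hands the job in, once; it reports no verdict.
Trained networks look in the newest picture that a camera, given by its name, has taken for a name from the list of things; names that differ only in an ending like _2 or _b are one class to them, and where a whole thing is asked for, a point or a joint stands for the part that bears it (a point fixed in the world has none). Each returns a list of dicts, best first, with "conf" (0 to 1); they miss things now and then, are a little off and sometimes report something else, mostly with a low value. They report only what shows in the picture. A call takes as long as a camera call.
- spotter.look_for(query, camera): "box" ([left, top, width, height] in pixels, round what is visible of it).
- spotter.trace(query, camera): "region" (400x640 bool, what is visible of it) and "box" ([left, top, width, height] in pixels, round what is visible of it).
The state is a dict: "time_s": time; "qpos": joint angles; "qvel": joint speeds; "effort": joint torques, N m; "ee_pos": TCP position; "ee_rot": TCP orientation; "force": force on the tool from outside, world axes, zero at the start; "torque": the same for the moment, N m; "gripper_width": finger opening in mm.
Only numpy, scipy, OpenCV 4.12 (cv2) and the standard library are available. Lean on these libraries where they do the work, as an engineer would, in place of code of your own. Each camera call takes 0.05 s, during which the arm holds its last target. There are 200 camera calls.

### The job

The colour chart for the test strips has slid down in its holder and its foot lies against the low front lips. Gently push its foot back along the two toothed rails, past the middle teeth, until it drops in and rests behind the last (rear) pair of teeth and its top edge has gone in under the sprung clip on the back plate; leave it leaning there squarely on its own. Do not push the chart off its holder, and do not shift or tip the timer, the petri dish or the blue and red dropper bottles.

Things in the scene. Friction and masses are not known exactly. Their poses are not given: they have to be found in the camera images.
- holder: fixed light-grey metal holder, base plate 246 x 180 mm (top at z = 6 mm), upright back plate at the rear. Origin under the base, midway between the rails; x points from the open front to the back plate, y to the left, z up. Two dark rails at y = 46 to 70 mm on either side run along x, floor at z = 12 mm. Between them an open lane 92 mm wide, clear down to z = 6 mm, where fingers can follow the foot
- front_stop (a point): on the holder, midway between the two front lips, at rail-floor height (z = 12 mm), in the plane of their upright rear faces (x = -108 mm). The lips are 5.5 mm high; the chart's foot rests behind them at the start
- middle_stop (a point): on the holder, midway between the two middle teeth, at rail-floor height, in the plane of their upright rear faces (x = -80 mm). Teeth are 5.5 mm high (tops at z = 17.5 mm); their front sides are ramps 22 mm long, so a foot pushed towards the back plate rides over them, drops in behind and cannot slide back
- rear_stop (a point): the same for the two rear teeth (rear faces at x = -52 mm, tops at z = 17.5 mm): the chart's foot belongs behind these. 16 mm behind those faces each rail has an upright end stop, 7 mm high, so the foot, once down, can go at most some 6 mm too far
- back_plate (a point): foot of the upright back plate's front face, middle, at z = 12 mm (x = +95 mm); the plate is 156 mm wide and 230 mm high
- chart: loose stiff white board with rows of coloured squares, 160 wide, 240 long, 6 mm thick, 0.2 to 0.4 kg, sliding easily on the holder (friction about 0.15). Origin: middle of the lower end face; z runs up the board, y along its width, x from the coloured front (x = -3 mm) to the rear face. It leans 34 deg above level at the start, 54 deg behind the rear teeth; let go between stops it slides down again
- chart_foot (a point): middle of the chart's lower front edge: the edge that rests against lips or teeth and can be pushed from the front. 4 to 5 mm above the rail floor when the foot is down (16 to 17 mm above the worktop), up to 6 mm higher on a tooth. Axes as the chart's
- chart_top (a point): middle of the chart's upper rear edge, 240 mm up the board: the edge that touches the back plate. Axes as the chart's
- clip (a joint): sprung steel clip, 70 mm wide, hinged at the top of the back plate (234 mm high), its flared mouth hanging down to 187 mm. 0 rad: closed on the back plate; grows as the mouth swings forward. The chart's top edge, rising up the back plate, opens it by itself (about 1 N); about 0.25 rad with the chart in place
- timer: loose white lab timer with coloured buttons, 66 x 62 x 22 mm, left of the holder; origin under its centre
- petri_1: loose clear petri dish, 61 mm across, 14 mm high, left of the holder; origin under its centre
- dropper_1: loose dropper bottle with blue cap and label, 37 mm across, 100 mm high, right of the holder; origin under its centre
- dropper_2: loose dropper bottle with red cap and label, 34 mm across, 100 mm high, right of the holder; origin under its centre

How it is judged:
By the outcome, as a careful person would: the job done as asked, in the order asked, and still so for the second after the job is handed in, with the robot touching nothing.
It also fails if it takes over 35 s, if anything falls off the work surface, if the arm or the gripper's body presses on something with over 40 N, if the wrist force passes 120 N, or if a joint passes its speed limit or range.

## Working session

There is one attempt and no reset: what is moved stays moved. The work goes in short steps, Python scripts to look and compute and a shell command to move; the robot and the scene stay as the last step left them, time stands still between calls to the robot, and variables do not carry over. Pictures are saved under pics/ and viewed, about 8 in all and at most 12, crops included, and the job is handed in when it is done.

```bash
mkdir -p pics; python3 - <<'E'
from workcell import env, grab_frame, camera_params, spotter
import cv2
for n in ("scene","top"):
    cv2.imwrite(f"pics/{n}0.png",grab_frame(n)[:,:,::-1])
    p=camera_params(n);print(n,p)
    for q in ("chart","holder","timer","petri_1","dropper_1","clip"):
        print(q,[(d["box"],round(d["conf"],2)) for d in spotter.look_for(q,n)][:3])
print(env.state())
E
```

```text
scene {'K': array([[490.82163737,   0.        , 311.07286658],
       [  0.        , 490.82163737, 207.23715994],
       [  0.        ,   0.        ,   1.        ]]), 'rvec': array([ 2.0571398 , -0.5267301 ,  0.32402677]), 'tvec': array([-397.16029748,  327.05090156,  834.90879469])}
chart [([269.1, 192.3, 115.3, 114.2], 0.74)]
holder [([265.6, 162.5, 121.9, 157.4], 0.68), ([271.5, 193.1, 111.0, 114.4], 0.54)]
timer [([193.1, 245.3, 34.4, 20.0], 0.88)]
petri_1 [([225.7, 223.6, 26.3, 20.1], 0.61), ([266.4, 163.6, 119.2, 157.2], 0.37)]
dropper_1 [([413.9, 288.9, 22.2, 46.2], 0.91), ([433.3, 256.9, 17.5, 43.0], 0.59)]
clip [([338.0, 168.8, 30.4, 25.1], 0.77)]
top {'K': array([[509.9485311 ,   0.        , 307.93379811],
       [  0.        , 509.9485311 , 205.23266974],
       [  0.        ,   0.        ,   1.        ]]), 'rvec': array([ 2.19724108, -2.1486726 ,  0.111433  ]), 'tvec': array([  87.31003269,  555.82139361, 1412.80678332])}
chart [([272.7, 157.6, 75.2, 94.8], 0.6)]
holder [([387.1, 169.0, 19.4, 20.6], 0.57)]
timer [([229.4, 269.6, 30.2, 30.7], 0.95)]
petri_1 [([214.6, 239.4, 18.8, 20.5], 0.71)]
dropper_1 [([385.3, 171.6, 22.0, 16.9], 0.75), ([368.6, 139.4, 9.9, 14.8], 0.45)]
clip [([285.9, 158.1, 26.7, 18.2], 0.47)]
{'time_s': 0.7, 'qpos': array([ 7.03045192e+01,  1.83093690e+01,  8.96391134e+01,  1.59149219e-03,
        7.20428141e+01, -1.14643215e+00]), 'qvel': array([-0.04881281, -0.03938122, -0.14715701,  0.11655357, -0.03381507,
        0.05855141]), 'effort': array([-1.60063693e-03, -4.12239003e+01, -2.32190895e+01,  7.29416893e-02,
        3.77248926e-02, -2.95493059e-06]), 'ee_pos': array([182.91921903, 545.14938034, 214.00055327]), 'ee_rot': array([ 1.79991268e+02, -1.33959911e-03,  1.61450461e+02]), 'force': array([ 1.04435727,  0.19110281, -0.3476231 ]), 'torque': array([ 0.03258102, -0.02111607,  0.00429181]), 'gripper_width': 91.09855163448796}
```

```bash
python3 - <<'E'
import cv2,numpy as np
a=cv2.imread("pics/scene0.png")[140:350,170:470];b=cv2.imread("pics/top0.png")[120:320,200:430]
cv2.imwrite("pics/c1.png",cv2.resize(a,None,fx=2.66,fy=2.66,interpolation=cv2.INTER_CUBIC))
cv2.imwrite("pics/c2.png",cv2.resize(b,None,fx=3,fy=3,interpolation=cv2.INTER_CUBIC))
E
```

```text
(no output)
```

View pics/c1.png

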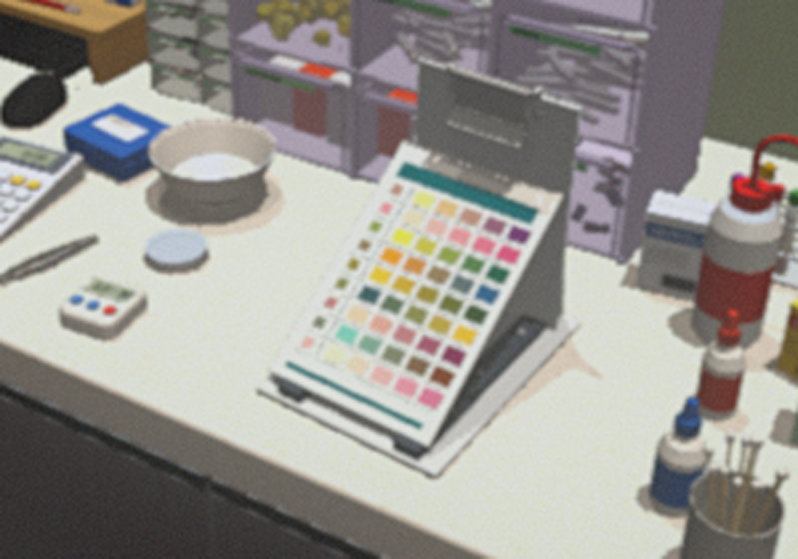

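View pics/c2.png

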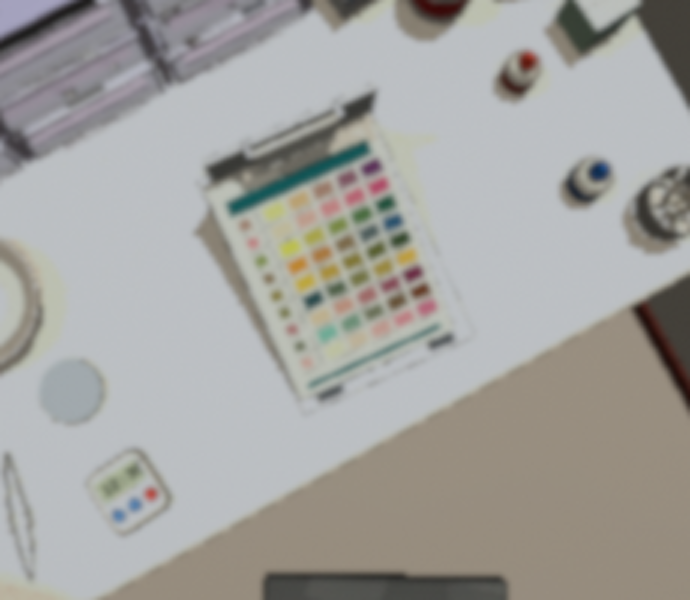

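The two pictures show the chart on the holder, front facing the robot with a yaw. The scene crop has the base's front corners near (260,392) and (432,473). I'll fit the holder pose from the clicked corners and the chart trace.

```bash
cat > h.py <<'E'
import cv2,numpy as np
from scipy.optimize import least_squares
from workcell import env,grab_frame,camera_params,spotter
def proj(n,P,p=None):
    p=p or camera_params(n)
    return cv2.projectPoints(np.float64(P),p["rvec"],p["tvec"],p["K"],None)[0][:,0]
def H(v,P):
    c,s=np.cos(v[2]),np.sin(v[2]);P=np.float64(P)
    return P@np.array([[c,s,0],[-s,c,0],[0,0,1]])+[v[0],v[1],0]
E
python3 - <<'E'
from h import *
c,s=np.cos(np.radians(34)),np.sin(np.radians(34))
f=lambda d,y:[-108+d*c,y,16.5+d*s]
M=[f(240,80),f(240,-80),f(0,80),f(0,-80),[-123,90,6],[-123,-90,6],[123,-90,6]]
S=np.array([[403,142],[565,192],[275,378],[430,443],[260,390],[432,472],[578,325]])/2.66+[170,140]
T=np.array([[205,187],[368,132],[303,400],[455,330],[305,410],[472,335]])/3+[200,120]
r=lambda v,full=0:[proj("scene",H(v,M))-S,proj("top",H(v,M[:6]))-T]
o=least_squares(lambda v:np.concatenate(r(v)).ravel(),[400,100,0.3],x_scale=[100,100,1],loss="soft_l1")
print(o.x,np.degrees(o.x[2]),[a.round(1) for a in r(o.x)])
for q in ("scene","top"):
    grab_frame(q);t=spotter.trace("chart",q)
    m=t[0]["region"].astype(np.uint8)
    k=cv2.findContours(m,0,2)[0];k=max(k,key=cv2.contourArea)
    print(q,cv2.approxPolyDP(cv2.convexHull(k),4,True)[:,0].tolist(),proj(q,H(o.x,M[:4])).round(0).tolist())
for n,b in (("scene",[[193.1,245.3,34.4,20],[225.7,223.6,26.3,20.1],[413.9,288.9,22.2,46.2],[433.3,256.9,17.5,43]]),):
    pass
v=o.x
print("front_stop",H(v,[[-108,0,12]]),"rear",H(v,[[-52,0,12]]))
E
```

```text
[5.51647213e+02 9.20698449e+01 4.64256448e-01] 26.599935057630194 [array([[ 0.6, -1.4],
       [ 0.1,  0.2],
       [-1.7, -2.3],
       [ 1. ,  1.8],
       [-3.7, -1.3],
       [ 0.3,  0.8],
       [-0.5, -2.8]]), array([[-0.2,  0.6],
       [ 1.3, -7. ],
       [ 0.3, -0.4],
       [ 0.8, -1.3],
       [-1.2,  2.6],
       [ 0.2,  0.5]])]
scene [[321, 194], [381, 213], [331, 307], [272, 280]] [[322.0, 192.0], [382.0, 212.0], [272.0, 280.0], [333.0, 308.0]]
top [[322, 159], [349, 230], [300, 252], [268, 183]] [[268.0, 183.0], [324.0, 157.0], [301.0, 253.0], [352.0, 229.0]]
front_stop [[455.07850044  43.71197285  12.        ]] rear [[505.15116612  68.78642501  12.        ]]
```

```bash
python3 - <<'E'
from h import *
c,s=np.cos(np.radians(34)),np.sin(np.radians(34))
f=lambda d,y:[-108+d*c,y,16.5+d*s]
M=[f(240,80),f(240,-80),f(0,80),f(0,-80),[-123,90,6],[-123,-90,6],[123,-90,6]]
S=np.array([[321.5,193],[382,212.5],[272.5,280],[331.8,307.2],[267.7,286.6],[332.4,317.6],[387.3,262.4]])
T=np.array([[268.3,183],[323,157.5],[300.5,253],[350.5,230],[301.7,256.7],[357.2,231.7]])
r=lambda v:[proj("scene",H(v,M))-S,proj("top",H(v,M[:6]))-T]
for sel in ("both","scene","top"):
    g=lambda v:np.concatenate([a for a,n in zip(r(v),("scene","top")) if sel in(n,"both")]).ravel()
    o=least_squares(g,[550,92,0.46],x_scale=[100,100,1],loss="soft_l1");print(sel,o.x.round(2),np.degrees(o.x[2]).round(2))
    if sel=="both": v=o.x;np.save("v.npy",v)
st=env.state();p=camera_params("wrist")
R=cv2.Rodrigues(p["rvec"])[0];C=-R.T@p["tvec"];
from scipy.spatial.transform import Rotation as Ro
Rt=Ro.from_euler("xyz",st["ee_rot"],degrees=True).as_matrix()
print("cam in tool",Rt.T@(C-st["ee_pos"]), "axis",Rt.T@R[2])
for x in(-165,-128,-65):
    P=H(v,[[x,0,11]])[0];print(x,P,(P-st["ee_pos"])/25)
E
```

```text
both [5.5169e+02 9.2550e+01 4.6000e-01] 26.54
scene [5.5137e+02 9.1480e+01 4.6000e-01] 26.51
top [5.5157e+02 9.3390e+01 4.6000e-01] 26.55
cam in tool [  75.20361609    0.50708706 -173.02529509] axis [-2.64078833e-01 -1.34687582e-04  9.64501089e-01]
-165 [404.07541074  18.82590043  11.        ] [  8.84523108 -21.052012    -8.11963751]
-128 [437.17689931  35.35742954  11.        ] [ 10.16929062 -20.39075084  -8.11963751]
-65 [493.53889335  63.50570884  11.        ] [ 12.42377038 -19.26481967  -8.11963751]
```

```bash
python3 -m jog '0 0 1.8 1.7 -4.1 0 0.5; 0 0 3.6 3.4 -8.2 0 0.5; 0 0 5.4 5.1 -12.3 0 0.5; 0 0 7.2 6.8 -16.4 0 0.5; 0 0 9.02 8.8 -21 0 0.5'; python3 -c "
from h import *
s=env.state();v=np.load('v.npy');print(s['ee_pos'],s['ee_rot'],s['qpos'],(H(v,[[-165,0,60]])[0]-s['ee_pos'])/25)"
```

```text
time_s: 1.52
ee_pos: [300.8, 262.8, 214.3]
ee_rot: [180.0, 0.1, -154.1]
force: [1.0, -0.5, 1.1]
gripper_width: 46.0
[300.77553919 262.80401922 214.30834012] [ 1.79995985e+02  6.36195589e-02 -1.54146267e+02] [ 3.95049340e+01  2.19857141e+00  1.10123622e+02 -1.20194891e-02
  6.76150375e+01 -7.63442302e+01] [ 4.13199486 -9.75912475 -6.1723336 ]
```

```bash
python3 -m jog '0 0 0 1 -2.3 -1 0.5; 0 0 0 2 -4.6 -2.2 0.5; 0 0 0 3 -7 -3.6 0.5; 0 0 0 4 -9.3 -5 0.5; 0 0 0 4 -9.3 -5 0.5'; python3 -c "
from h import *
s=env.state();v=np.load('v.npy');print(s['ee_pos'],s['ee_rot'],s['qpos'],(H(v,[[-165,0,11]])[0]-s['ee_pos'])/25)
cv2.imwrite('pics/w1.png',grab_frame('wrist')[:,:,::-1])
p=camera_params('wrist')
print(proj('wrist',H(v,[[-123,90,6],[-123,-90,6],[-108,80,16.5],[-108,-80,16.5],[-123,0,6]]),p))"
```

```text
time_s: 2.15
ee_pos: [400.5, 29.9, 87.9]
ee_rot: [180.0, -0.1, -154.6]
force: [-0.7, -0.1, -0.9]
gripper_width: 45.8
[400.4515244   29.8558136   87.93553611] [ 1.79982256e+02 -6.25336020e-02 -1.54592581e+02] [ 2.62931808e+00  1.06452186e+01  1.21464974e+02 -1.05716244e-02
  4.79543343e+01 -1.12771007e+02] [ 0.14495545 -0.44119653 -3.07742144]
[[404.08521962 245.42573922]
 [213.21962541 248.99710414]
 [395.49359977 265.40460921]
 [221.91593411 268.58120936]
 [308.46335859 247.21495933]]
```

View pics/w1.png

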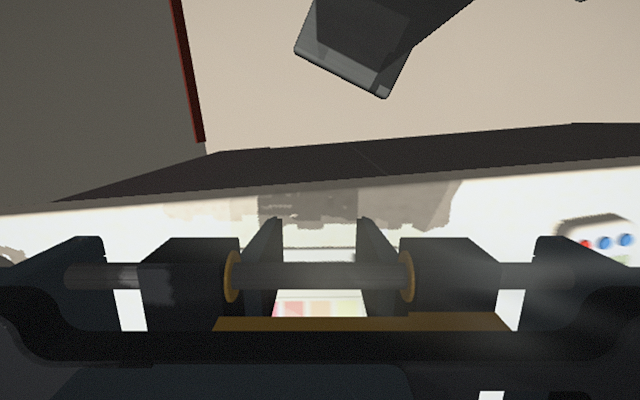

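The wrist view looks back over the fingers towards the cart; the base front edge shows between the fingers at (310,250), about where the fit predicts it (308,247). I'll descend in front of the holder.

```bash
python3 -m jog '0 0 0.22 0.15 -0.44 -1 0.5; 0 0 0.22 0.15 -0.44 -2 0.5; 0 0 0.22 0.15 -0.44 -2.8 0.5; 0 0 0.22 0.15 -0.44 -3.05 0.5; 0 0 0.22 0.15 -0.44 -3.05 0.5'; python3 -c "
from h import *
s=env.state();v=np.load('v.npy');print(s['ee_rot'],s['force'],(H(v,[[-165,0,11]])[0]-s['ee_pos'])/25,(H(v,[[-130,0,11]])[0]-s['ee_pos'])/25)
cv2.imwrite('pics/s2.png',cv2.resize(grab_frame('scene')[150:350,200:440,::-1],None,fx=3.3,fy=3,interpolation=2))"
```

```text
time_s: 2.82
ee_pos: [404.2, 21.4, 13.0]
ee_rot: [180.0, 0.0, -153.3]
force: [0.0, 0.9, 0.5]
gripper_width: 45.4
[ 1.79994246e+02  5.27481535e-03 -1.53327095e+02] [0.02486338 0.89371748 0.45228484] [-0.00639962 -0.10221121 -0.08018555] [ 1.24608913  0.5233061  -0.08018555]
```

View pics/s2.png

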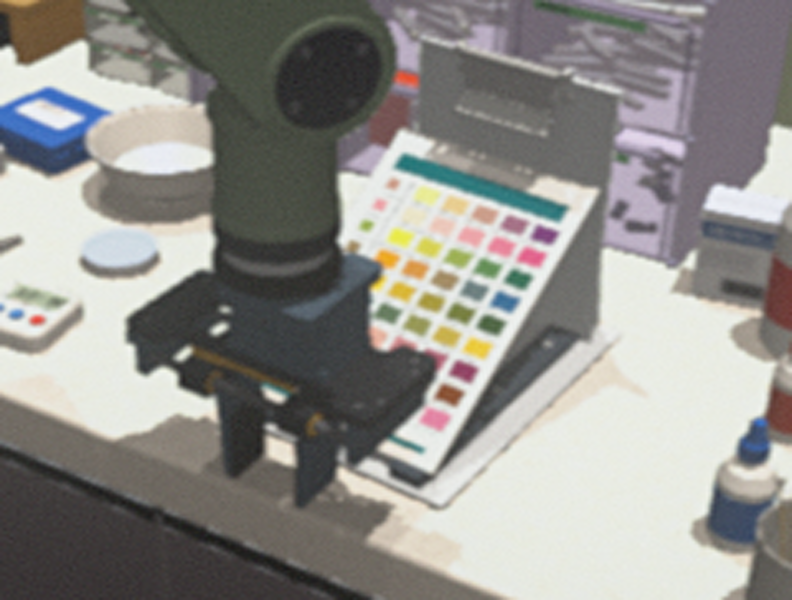

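The scene view shows the fingers down just in front of the holder, with nothing disturbed. Now I'll approach the foot.

```bash
python3 -m jog '0 0 0 0.3 0.05 -0.05 0.5; 0 0 0 0.6 0.2 -0.05 0.5; 0 0 0 0.9 0.35 -0.05 0.5; 0 0 0 1.2 0.5 -0.05 0.5; 0 0 0 1.2 0.5 -0.05 0.5'; cat > st.py <<'E'
from h import *
s=env.state();v=np.load('v.npy');d=s['ee_pos']-[v[0],v[1],0];c,q=np.cos(v[2]),np.sin(v[2])
print("holder xyz",(d[0]*c+d[1]*q).round(1),(-d[0]*q+d[1]*c).round(1),d[2].round(1),"yawerr",(s['ee_rot'][2]+180-np.degrees(v[2])).round(2),"Fx,Fy",s['force'][:2]@[[c,-q],[q,c]],s['force'][2])
E
python3 st.py
```

```text
time_s: 3.5
ee_pos: [435.0, 33.9, 11.6]
ee_rot: [-180.0, 0.0, -153.3]
force: [0.1, -1.2, -0.1]
gripper_width: 45.3
holder xyz -130.6 -0.3 11.6 yawerr 0.15 Fx,Fy [-0.41471533 -1.16387837] -0.12967863043565575
```

```bash
python3 -m jog '0 0 0 0.1 0.05 0 0.5; 0 0 0 0.2 0.1 0 0.5; 0 0 0 0.3 0.15 0 0.5; 0 0 0 0.4 0.2 0 0.5'; python3 st.py;  python3 -m jog '0 0 0 0.15 0.075 0 0.5; 0 0 0 0.3 0.15 0 0.5; 0 0 0 0.45 0.225 0 0.5; 0 0 0 0.6 0.3 0 0.5'; python3 st.py
```

```text
time_s: 4.0
ee_pos: [442.8, 38.4, 11.3]
ee_rot: [179.9, -0.2, -153.4]
force: [-2.3, -1.9, 1.3]
gripper_width: 45.6
holder xyz -121.6 0.3 11.3 yawerr 0.11 Fx,Fy [-2.8868152  -0.70490872] 1.3441027360693159
time_s: 4.5
ee_pos: [459.5, 46.3, 11.6]
ee_rot: [180.0, 0.0, -153.3]
force: [-2.9, -1.6, 1.1]
gripper_width: 45.7
holder xyz -103.2 -0.2 11.6 yawerr 0.12 Fx,Fy [-3.37307966 -0.15348197] 1.0900180150813839
```

```bash
python3 -m jog '0 0 0 0.15 0.075 0 0.5; 0 0 0 0.3 0.15 0 0.5; 0 0 0 0.45 0.225 0 0.5; 0 0 0 0.6 0.3 0 0.5; 0 0 0 0.7 0.35 0 0.5'; python3 st.py; python3 - <<'E'
from h import *
cv2.imwrite('pics/s3.png',cv2.resize(grab_frame('scene')[150:350,240:440,::-1],None,fx=3.5,fy=3,interpolation=2))
E
```

```text
time_s: 5.12
ee_pos: [476.0, 54.8, 11.4]
ee_rot: [180.0, -0.1, -153.3]
force: [-4.8, -2.5, 2.0]
gripper_width: 45.5
holder xyz -84.6 0.1 11.4 yawerr 0.12 Fx,Fy [-5.43020458 -0.08100381] 1.9906547671837853
```

View pics/s3.png

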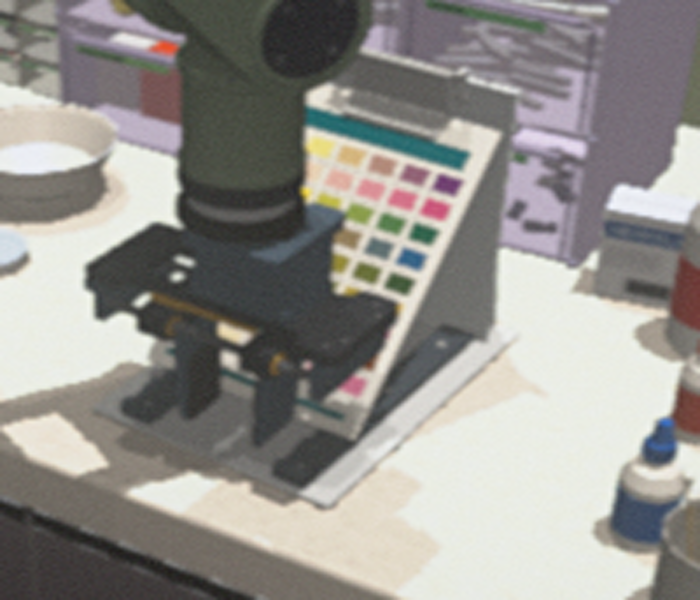

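The chart is rising squarely on the fingers: its foot is past the middle teeth and its top edge is near the clip (about (400,120) in the crop).

```bash
python3 -m jog '0 0 0 0.12 0.06 0 0.5; 0 0 0 0.24 0.12 0 0.5; 0 0 0 0.36 0.18 0 0.5; 0 0 0 0.46 0.23 0 0.5'; python3 st.py; python3 -m jog '0 0 0 0.08 0.04 0 0.5; 0 0 0 0.14 0.07 0 0.5; 0 0 0 0.14 0.07 0 0.5'; python3 st.py
```

```text
time_s: 5.68
ee_pos: [490.3, 61.1, 11.9]
ee_rot: [-179.9, 0.2, -153.3]
force: [-2.5, -0.3, -0.2]
gripper_width: 45.4
holder xyz -69.0 -0.7 11.9 yawerr 0.12 Fx,Fy [-2.36567569  0.87256309] -0.18780244322054196
time_s: 6.05
ee_pos: [491.8, 62.5, 11.6]
ee_rot: [180.0, 0.0, -153.3]
force: [-1.3, -1.1, 1.0]
gripper_width: 45.5
holder xyz -67.0 -0.2 11.6 yawerr 0.12 Fx,Fy [-1.67948808 -0.419255  ] 0.9580059657346235
```

```bash
python3 -m jog '0 0 0 0.04 0.02 0 0.5; 0 0 0 0.07 0.035 0 0.5; 0 0 0 0.07 0.035 0 0.5'; python3 st.py; python3 - <<'E'
from h import *
cv2.imwrite('pics/s4.png',cv2.resize(grab_frame('scene')[150:330,260:430,::-1],None,fx=4,fy=3.3,interpolation=2))
v=np.load('v.npy')
c,s=np.cos(np.radians(54)),np.sin(np.radians(54))
print(((proj('scene',H(v,[[-52,-80,16],[-52+240*c,-80,16+240*s],[-52+240*c,80,16+240*s],[-60,-80,20]]))-[260,150])*[4,3.3]).round(0))
E
```

```text
time_s: 6.42
ee_pos: [493.3, 63.3, 11.5]
ee_rot: [180.0, -0.0, -153.3]
force: [-2.0, -1.2, 0.3]
gripper_width: 45.8
holder xyz -65.3 -0.1 11.5 yawerr 0.12 Fx,Fy [-2.32751447 -0.15264119] 0.2572841058508539
[[345. 474.]
 [498. 129.]
 [249.  65.]
 [338. 476.]]
```

View pics/s4.png

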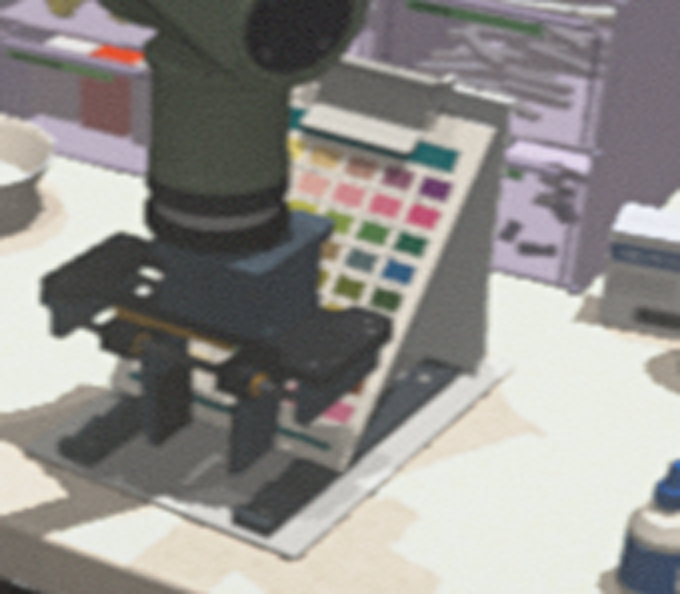

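The clip lies over the top edge, and the foot corner shows at (345,470) against a predicted (345,474) for a seated foot. I'll back off slowly and see whether it stays.

```bash
python3 -m jog '0 0 0 -0.1 -0.05 0 0.5; 0 0 0 -0.2 -0.1 0 0.5; 0 0 0 -0.3 -0.15 0 0.5; 0 0 0 -0.4 -0.2 0 0.5'; python3 st.py; python3 - <<'E'
from h import *
cv2.imwrite('pics/s5.png',cv2.resize(grab_frame('scene')[150:330,260:430,::-1],None,fx=4,fy=3.3,interpolation=2))
E
```

```text
time_s: 6.98
ee_pos: [483.5, 58.2, 11.6]
ee_rot: [-180.0, 0.0, -153.3]
force: [-0.1, -0.2, -0.4]
gripper_width: 45.5
holder xyz -76.4 -0.3 11.6 yawerr 0.11 Fx,Fy [-0.20680105 -0.096206  ] -0.3551851768945854
```

View pics/s5.png

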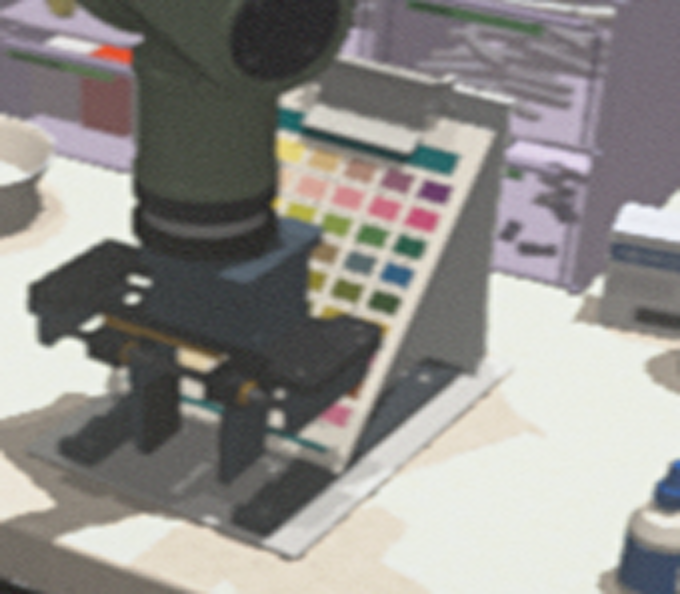

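The chart stayed and the fingers carry no force. I'll retreat fully and check.

```bash
python3 -m jog '0 0 0 -0.7 -0.35 0 0.5; 0 0 0 -1.6 -0.8 0 0.5; 0 0 0 -2.5 -1.25 0 0.5; 0 0 0 -3.2 -1.6 0 0.5; 0 0 0 -3.3 -1.65 0.6 0.5' && python3 -m jog '0 0 0 0 0.5 1.5 0.5; 0 0 0 0 1.8 3.2 0.5; 0 0 0 -0.5 4 5 0.5; 0 0 0 -1 6.2 6 0.5; 0 0 0 -1.5 8.4 6 0.5' && python3 -m jog '0 0 0 0 1 0 0.5; 0 0 0 0 1 0 0.5; 0 0 0 0 1 0 0.5; 0 0 0 0 1 0 0.5'; python3 st.py; python3 - <<'E'
from h import *
v=np.load('v.npy')
c,s=np.cos(np.radians(54)),np.sin(np.radians(54))
for q in("scene","top"):
    im=grab_frame(q)
    if q=="scene": cv2.imwrite('pics/s6.png',cv2.resize(im[140:350,170:450,::-1],None,fx=2.8,fy=2.8,interpolation=2))
    m=spotter.trace("chart",q)[0]["region"].astype(np.uint8)
    k=max(cv2.findContours(m,0,2)[0],key=cv2.contourArea)
    print(q,cv2.approxPolyDP(cv2.convexHull(k),4,True)[:,0].tolist(),proj(q,H(v,[[-52+d*c,y,16+d*s] for d,y in((0,80),(0,-80),(240,80),(240,-80))])).round(1).tolist())
    for n in("timer","petri_1","dropper_1"):print(n,[(d["box"],round(d["conf"],2)) for d in spotter.look_for(n,q)][:2])
E
```

```text
time_s: 7.65
ee_pos: [398.4, 16.5, 26.0]
ee_rot: [179.9, -0.2, -153.4]
force: [0.3, 0.3, -0.6]
gripper_width: 45.4
time_s: 8.28
ee_pos: [364.6, 227.5, 179.0]
ee_rot: [180.0, 0.4, -153.4]
force: [1.1, 0.6, -0.2]
gripper_width: 45.3
time_s: 8.78
ee_pos: [363.7, 249.2, 176.3]
ee_rot: [-180.0, -0.0, -153.4]
force: [0.3, -0.0, 0.6]
gripper_width: 45.5
holder xyz -98.2 224.1 176.3 yawerr 0.02 Fx,Fy [ 0.30005062 -0.15666388] 0.6452388323311874
scene [[322, 171], [383, 190], [346, 293], [287, 267]] [[286.6, 267.2], [346.3, 293.8], [322.4, 169.7], [384.5, 189.2]]
timer [([192.9, 245.9, 34.5, 18.6], 0.96)]
petri_1 [([224.2, 224.0, 27.1, 18.4], 0.52)]
dropper_1 [([412.2, 287.4, 23.8, 48.3], 0.76), ([432.3, 258.9, 17.6, 41.9], 0.59)]
top [[322, 155], [341, 212], [291, 233], [267, 179]] [[292.7, 234.9], [343.7, 210.9], [266.6, 180.2], [325.0, 153.0]]
timer []
petri_1 [([216.0, 239.3, 15.4, 20.7], 0.84)]
dropper_1 [([387.5, 169.4, 21.1, 19.4], 0.54), ([370.7, 137.8, 8.4, 16.3], 0.48)]
```

View pics/s6.png

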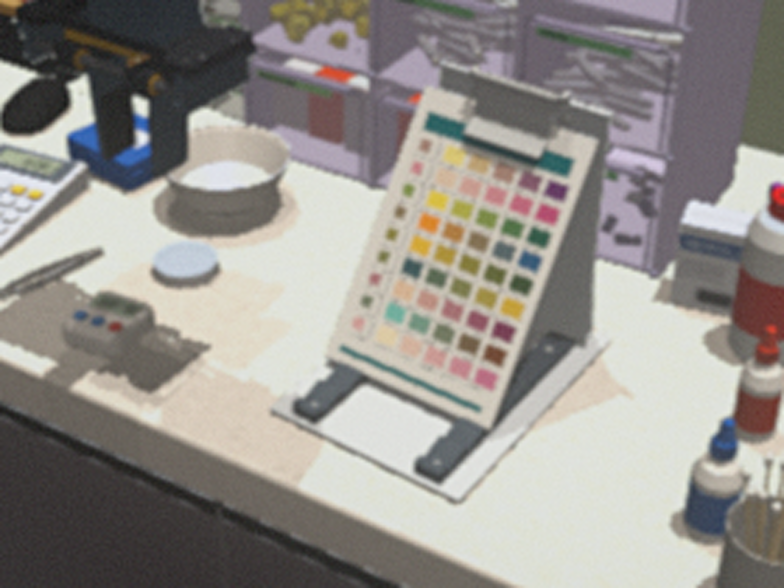

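```bash
python3 -c "
from workcell import env
print(env.job_done())"
```

```text
the job is handed in; nothing more can be done
None
```

The chart's foot now rests behind the rear teeth and its top edge is under the clip. It is leaning there squarely on its own, and I handed the job in at about 9 s.

I pushed the foot up the lane with two half-open fingers, past the middle and rear teeth. The push force read about 5 N at most, and the chart stayed put when I backed the fingers off.

**Seating:** In the last scene picture the chart's four corners lie within about 1.5 pixels of where a seated chart should be. In the top view they agree within about 3 pixels. The picture also shows the clip over the top edge. I judged the seating from the pictures and from the chart staying put; I did not measure the clip angle or the foot height separately.

**Other objects:** The timer, petri dish and both dropper bottles are within 1–2 pixels of their first positions in the scene view. The top view agrees within about 2–3 pixels for the dish and bottles. The detector did not find the timer in the last top view, perhaps because the arm was over it. The scene camera shows it in place.

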